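Close and pin a blotting cassette, holding it pressed

TASK

Fold the blotting cassette's lid down onto its foam, then take the red-knobbed locking pin from its block and push it down through the hole in the lid's metal tab into the hole in the base. The foam pushes back: keep pushing until you feel the pin come to rest hard on the stop at the bottom of the hole, and finish like that, still gripping the knob and pressing the pin firmly down, so that the two halves stay squeezed together while I clip the sides. Leave the petri dish, timer, marker and tape roll where they are.

Things in the scene. Friction and masses are not known exactly. Their poses are not given: they have to be found in the camera images.
- hinge (a point): Point on the fixed base, midway along the lid's hinge axis, 38 mm above the worktop. The blotting cassette is a dark blue-grey tray, 200 x 160 mm, fixed to the worktop, with a foam pad and a paper sheet in it and a light grey ribbed lid hinged at its far edge. Axes of the base: y along the hinge, -x from the hinge towards the front tab, z up.
- lid (a joint): Lid angle, rad: 0 = fully shut (level, underside 34 mm above the worktop), grows in opening to 1.5. The hinge is stiff: the lid stays where it is left; 1 to 2 N at the tab moves it. It meets the foam at about 0.045 and springs back to that when let go; squeezing it on to 0 takes 3 rising to 8 N at the tab. 8 mm thick, mid-plane through the hinge axis, 156 mm wide, reaching 202 mm from the hinge.
- lid_hole (a point): Centre of the 16 mm through hole in the metal tab at the lid's front, on the tab's upper (outer) face; it moves with the lid, 215 mm from the hinge axis. The tab is 40 x 50 x 8 mm and ends 235 mm from the hinge.
- base_hole (a point): Centre of the mouth of the 14 mm upright hole in the metal block at the front of the base, 34 mm above the worktop, 215 mm from the hinge axis. It lies below the lid hole when the lid is down.
- stop: Steel depth stop inside the base hole, 13 mm across; the origin is at the centre of its underside, its top is 8 mm above that. Its height is set differently each time: the top is 8 to 12 mm above the worktop.
- pin: Locking pin, 81.5 mm long, about 90 g. Origin: centre of its lower end; z up along the pin. Shank 12 mm across, 35.5 mm long, its lowest 6 mm tapered to 7 mm; above it a collar 30 mm across and 4 mm thick, too big for the holes, which pushes the lid down; on top the red knob, 25 mm across and 42 mm tall.
- pin_knob (a point): Centre of the pin's red knob, 60.5 mm above the pin's lower end, 21 mm above the collar's upper face: grip here from above. At the start the pin stands upright in a dark block (54 x 54 mm, 46 mm tall, fixed to the worktop), hanging by its collar on the block's top.
- pin_tip (a point): Centre of the pin's lower end.
- dish: Petri dish, 92 mm across, 15 mm high, origin at the centre of its underside. Leave it alone.
- clock: White timer with coloured buttons, 64 x 66 x 19 mm, origin at the centre of its underside. Leave it alone.
- marker: White marker pen with a red cap end lying on the worktop, 134 mm long, 12 mm thick, its length along its y axis. Leave it alone.
- tape: Roll of yellow tape lying flat, 61 mm across, 19 mm high. Leave it alone.
Things that resemble listed ones, but are neither listed nor needed, are in the scene too. There is more than one size of the pin; the one meant has the size given above.

How it is judged:
By the outcome, as a careful person would: the job done as asked, in the order asked, and still so for the second after the job is handed in, while the arm keeps its last pose, push and grip.
It also fails if it takes over 51 s, if anything falls off the work surface, if the arm or the gripper's body presses on something with over 40 N, if the wrist force passes 120 N, or if a joint passes its speed limit or range.

ROBOT

A 6-joint arm with a two-finger parallel gripper is mounted at the origin on a cart in front of the work surface, level with it; the furniture and walls round the work are solid. World frame = base frame: x ahead of the robot, y to its left, z up, the work surface at z = 0. Lengths are in m, angles in degrees, forces in N, time in s.
With the tool pointing down it reaches from about 0.25 to 0.725 m from the base axis. Payload 9.7 kg.
Tool frame: the origin (TCP) lies at the very end of the fingers, on their centre line; the grasp point (between the pads) lies 19 mm behind it (bot.grip_point_offset is the distance from the TCP to the grasp point, in m); y points along the fingers, x is the direction in which the jaws open and shut, and the axes are right-handed (so a half turn about y gives the same grasp; the last joint's range is limited). The gripper opens to 85 mm and grips with 20 to 120 N. Pads are 22 mm wide; open, the fingers measure 114 mm over their backs; the gripper's body (76 mm by 85 mm) begins 54 mm behind the grasp point. The pads swing forward as they close: fully open they stand 13 mm farther back than shut.
Start: joints at [76.547, 4.979, 10.078, 95.1, 0, 90], TCP at [0.128, 0.535, 0.231] pointing down, gripper open.
Joint ranges: [-179.16, 179.16], [-48.56, 103.87], [-65.8, 70.77], [-126.05, 130.52], [-82.76, 87.17], [-180, 180]. Speed limits (degrees/s): [127.2, 127.2, 147.25, 180, 180, 180].

INTERFACE

Orientations are given as [roll, pitch, yaw] about the fixed x, y, z axes, in that order (R = Rz(yaw) Ry(pitch) Rx(roll)).
In Python, from workcell import bot gives the robot as it stands.
- The arm moves only by the shell command python3 -m inch 'ROWS' [FORCE]. ROWS is JSON, a list of rows, each a list of 3 entries, a list of its own where there are three numbers: the shift along the tool's x, y, z in mm, then the turn, a rotation vector about the tool's x, y, z in rad, then the finger opening in mm, from 0 to 85.4. In form: [[[x, y, z], [ax, ay, az], grip], ...]. A call has 1 to 20 rows; each row is the pose to reach, as a shift and turn from the pose measured when the call began, along the tool's axes at that moment; what a row does not reach only later rows make up. A row lasts 1/10 s, in which the tool goes at most 50 mm and 8.59 degrees, less where a joint would pass 70% of its speed; a pose out of reach is approached as far as the arm can. A call with a gripper value outside its range is refused whole. The fingers move at their own pace and stop on an object; FORCE is the grip in N (left out, the last holds). Time passes only in rows, so rows that repeat a pose let the fingers close. It gives the time, the measured TCP pose, the force and the opening at its end, in the units of the state.
- bot.get_obs(): the state, without advancing time (a new reading comes with each control period).
- bot.camera(name): name is "side" or "top"; returns a dict with "frame" (400x640x3 uint8, red, green, blue), "mtx" (3x3 intrinsics, pixels), "k1" (the pictures are not rectified: a ray, as slopes to the right and down, at radius r is drawn at 1 + k1 r^2 times it, then the intrinsics apply), "origin" and "orientation" of the camera in the world. Camera axes: x right, y down, z forward; pixel columns grow to the right and rows downward; lengths in m; the calibration is good to about 2 mm. A picture is of the moment at which its call begins. There is no depth.
- bot.job_done(): hands the job in, once; it reports no verdict.
Trained networks look in a picture, given as the dict that the camera call returned (one of the last four; its "shot" number tells which), for a name from the list of things; names that differ only in an ending like _2 or _b are one class to them, and where a whole thing is asked for, a point or a joint stands for the part that bears it (a point fixed in the world has none). Each returns a list of dicts, best first, with "confidence" (0 to 1); they miss things now and then, are a little off and sometimes report something else, mostly with a low value. They report only what shows in the picture. A call takes as long as a camera call. They do not tell look-alikes from the thing itself.
- bot.search_frame(picture, name): "box" ([left, top, right, bottom] in pixels, round what is visible of it).
- bot.cut_out(picture, name): "region" (400x640 bool, what is visible of it) and "box" ([left, top, right, bottom] in pixels, round what is visible of it).
The state is a dict: "time": time; "q": joint angles; "qd": joint speeds; "joint_efforts": joint torques, N m; "ee_pos": TCP position; "tcp_rot": TCP orientation; "wrist_force": force on the tool from outside, world axes, zero at the start; "torque": the same for the moment, N m; "opening": finger opening in m.
Only numpy, scipy, OpenCV 4.12 (cv2) and the standard library are available. Lean on these libraries where they do the work, as an engineer would, in place of code of your own. Each camera call takes 0.05 s, during which the arm holds its last target. There are 200 camera calls.

## Working session

There is one attempt and no reset: what is moved stays moved. The work goes in short steps, Python scripts to look and compute and a shell command to move; the robot and the scene stay as the last step left them, time stands still between calls to the robot, and variables do not carry over. Pictures are saved under pics/ and viewed, about 8 in all and at most 12, crops included, and the job is handed in when it is done.

```bash
mkdir -p pics; ls; cat > h.py <<'E'
import numpy as np, cv2
from workcell import bot
from scipy.spatial.transform import Rotation as R
def rot(c):
    o=np.array(c["orientation"],float)
    return o if o.shape==(3,3) else R.from_euler('xyz',o,degrees=True).as_matrix()
def ray(c,u,v):
    m=np.array(c["mtx"]); d=np.array([(u-m[0,2])/m[0,0],(v-m[1,2])/m[1,1]]); s=d.copy()
    for _ in range(30): s=d/(1+c["k1"]*(s@s))
    return np.array(c["origin"]),rot(c)@np.array([s[0],s[1],1])
def at_z(c,u,v,z):
    o,d=ray(c,u,v); return o+d*(z-o[2])/d[2]
def proj(c,p):
    q=rot(c).T@(np.array(p)-np.array(c["origin"])); s=q[:2]/q[2]; s=s*(1+c["k1"]*(s@s)); m=np.array(c["mtx"])
    return np.array([m[0,0]*s[0]+m[0,2],m[1,1]*s[1]+m[1,2]])
def tri(rays):
    A=0;b=0
    for o,d in rays:
        d=d/np.linalg.norm(d);P=np.eye(3)-np.outer(d,d);A=A+P;b=b+P@o
    return np.linalg.solve(A,b)
def save(c,n): cv2.imwrite(f"pics/{n}.png",c["frame"][:,:,::-1])
E
python3 - <<'E'
from h import *
o=bot.get_obs(); print(o, bot.grip_point_offset)
for n in("side","top"):
    c=bot.camera(n); save(c,n+"0"); print(n,c["origin"],c["orientation"],c["k1"],c["mtx"],c["shot"])
    for t in("lid","lid_hole","base_hole","pin_knob","pin","pin_tip","hinge"):
        try: print(t,[(np.round(d["box"]).tolist(),round(d["confidence"],2)) for d in bot.search_frame(c,t)])
        except Exception as e: print(t,e)
E
```

```text
pics
{'time': 0.0, 'q': array([7.65484904e+01, 5.01036388e+00, 1.00325636e+01, 9.51006950e+01,
       1.11960643e-03, 8.99997968e+01]), 'qd': array([ 2.08795733e-02,  6.99961239e-02, -7.28467847e-02,  8.10877046e-02,
       -4.69802416e-02,  9.07399263e-06]), 'joint_efforts': array([-8.60279906e-04, -5.20385957e+01,  4.64806831e+01,  1.63493404e-02,
       -1.15898447e-04, -3.34288224e-06]), 'ee_pos': array([0.12787864, 0.53466977, 0.23057322]), 'tcp_rot': array([-8.99988801e+01,  7.84952983e-02,  7.65486936e+01]), 'wrist_force': array([ 0.32183294, -0.2782459 ,  0.1874677 ]), 'torque': array([0.01690717, 0.0069888 , 0.05305591]), 'opening': 0.08564009340083649} 0.0187
side [0.05440748 0.87387142 0.9453196 ] [-131.48672521   -0.89365597 -149.84726379] -0.009848831778706001 [[469.9168514    0.         321.59538766]
 [  0.         469.9168514  199.47065198]
 [  0.           0.           1.        ]] 1
lid [([290.0, 124.0, 351.0, 181.0], 0.8)]
lid_hole [([290.0, 124.0, 348.0, 180.0], 0.84), ([338.0, 225.0, 370.0, 252.0], 0.39)]
base_hole [([286.0, 128.0, 359.0, 225.0], 0.81)]
pin_knob [
[... 405 characters left out ...]
.3547124  0.02843847 1.22928849] [-171.11565751   -0.22774627  -90.10559331] -0.0824591048210371 [[415.84477813   0.         320.39946657]
 [  0.         415.84477813 202.80946646]
 [  0.           0.           1.        ]] 2
lid [([336.0, 158.0, 399.0, 192.0], 0.66)]
lid_hole [([337.0, 155.0, 400.0, 192.0], 0.74)]
base_hole [([326.0, 157.0, 400.0, 244.0], 0.79)]
pin_knob [([228.0, 225.0, 238.0, 237.0], 0.62), ([248.0, 245.0, 261.0, 254.0], 0.59)]
pin [([228.0, 227.0, 240.0, 239.0], 0.62), ([440.0, 246.0, 467.0, 268.0], 0.57), ([427.0, 191.0, 472.0, 198.0], 0.55), ([252.0, 244.0, 264.0, 255.0], 0.52)]
pin_tip [([231.0, 226.0, 236.0, 234.0], 0.55)]
hinge [([325.0, 155.0, 399.0, 244.0], 0.81)]
```

```bash
python3 - <<'E'
import cv2
a=cv2.imread("pics/side0.png");b=cv2.imread("pics/top0.png")
s=cv2.resize(a[100:320,220:420],None,fx=2.7,fy=2.7,interpolation=2)[:, :]
cv2.imwrite("pics/sc.png",cv2.resize(a[100:320,220:470],None,fx=2.7,fy=2.7,interpolation=2))
cv2.imwrite("pics/tc.png",cv2.resize(b[130:300,200:490],None,fx=2.7,fy=2.7,interpolation=2))
E
```

```text
(no output)
```

View pics/sc.png

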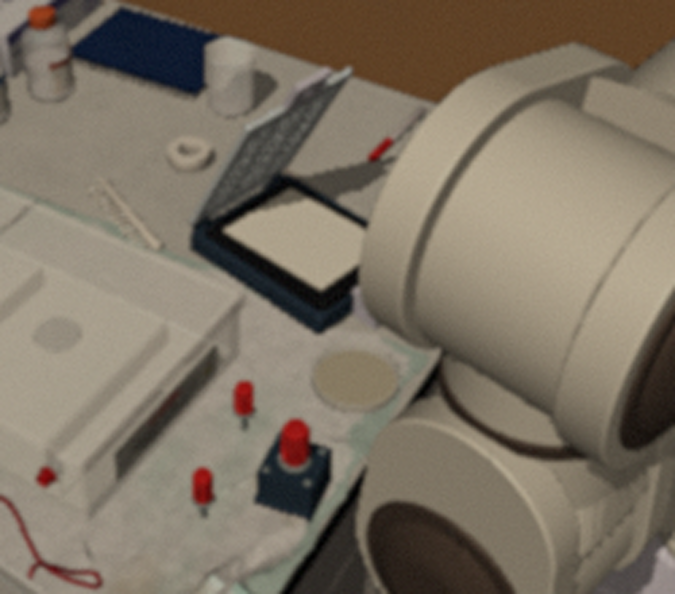

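View pics/tc.png

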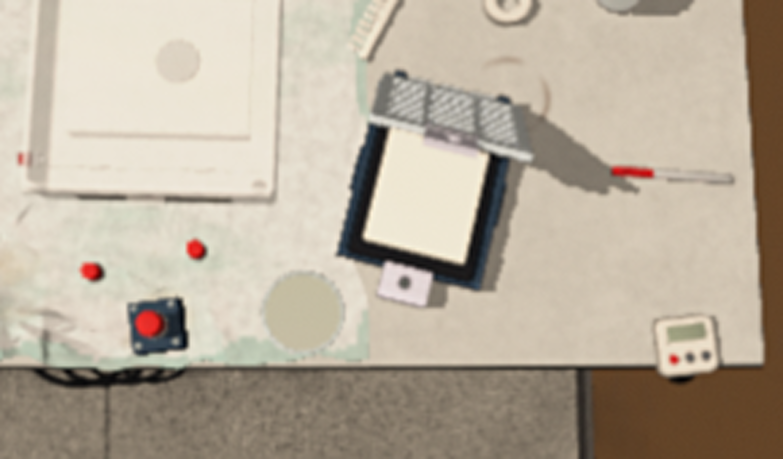

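The side view shows a lid about 60° or more open and the large pin in its dark block, with two smaller red look-alike pins standing free. In the top view the pin knob is at about (255,250) and the base hole at about (350,235). The tray and lid are turned by about 15°.

```bash
python3 - <<'E'
from h import *
from scipy.optimize import least_squares
c=bot.camera("top"); s=bot.camera("side")
f=lambda p:(200+p[0]/2.7,130+p[1]/2.7); g=lambda p:(220+p[0]/2.7,100+p[1]/2.7)
bh=at_z(c,*f((404,283)),.034); print("basehole",bh)
# knob: refined red blob in top
im=cv2.cvtColor(c["frame"],cv2.COLOR_RGB2HSV)
m=(((im[:,:,0]<8)|(im[:,:,0]>172))&(im[:,:,1]>150)&(im[:,:,2]>90)).astype('uint8')
n,l,st,ce=cv2.connectedComponentsWithStats(m)
for i in range(1,n):
    if st[i,4]>15: print("top red",st[i],ce[i],at_z(c,*ce[i],.085))
im=cv2.cvtColor(s["frame"],cv2.COLOR_RGB2HSV)
m=(((im[:,:,0]<8)|(im[:,:,0]>172))&(im[:,:,1]>150)&(im[:,:,2]>70)).astype('uint8')
n,l,st,ce=cv2.connectedComponentsWithStats(m)
for i in range(1,n):
    if st[i,4]>15: print("side red",st[i],ce[i],at_z(s,*ce[i],.073))
# block top corners
for p in((130,306),(180,298),(188,347),(137,353)): print("blk",at_z(c,*f(p),.046)[:2])
# lid fit: h=(x,y,yaw,theta)
def W(p,b):
    cy,sy=np.cos(p[2]),np.sin(p[2]); return np.array([p[0]+cy*b[0]-sy*b[1],p[1]+sy*b[0]+cy*b[1],b[2]])
def L(p,r,y,off):
    t=p[3]; return W(p,(-r*np.cos(t)+off*np.sin(t),y,.038+r*np.sin(t)+off*np.cos(t)))
def res(p):
    e=[proj(c,W(p,(-.215,0,.034)))-f((404,283)),
     proj(c,L(p,.202,.078,.004))-f((370,118)), proj(c,L(p,.202,-.078,.004))-f((532,158)),
     proj(s,L(p,.202,.078,.004))-g((247,128)), proj(s,L(p,.202,-.078,.004))-g((350,70))]
    return np.concatenate(e)
r=least_squares(res,[.55,0,-.2,1.1]); p=r.x; print(p,np.degrees(p[2:]),np.round(r.fun,1))
print("lid_hole",L(p,.215,0,.004),"tab end",L(p,.235,0,.004))
for b in((-.2,.08,.03),(-.2,-.08,.03)): print(proj(c,W(p,b)))
print([f((340,255)),f((480,290))])
E
```

```text
basehole [ 0.44821278 -0.06061208  0.034     ]
top red [71 68  3 10 21] [72.23809524 71.95238095] [0.93879133 0.78033184 0.085     ]
top red [35 71  3  9 22] [36.13636364 74.36363636] [0.93567885 0.89970375 0.085     ]
top red [47 70  3  9 23] [48.17391304 73.56521739] [0.93660334 0.85940774 0.085     ]
top red [427 192  15   4  42] [433.71428571 193.28571429] [ 0.56032939 -0.29557611  0.085     ]
top red [ 39 204  15   4  40] [ 44.9  205.45] [0.52682948 0.81917526 0.085     ]
top red [269 219   7   7  32] [272.09375 222.     ] [0.4799847  0.15734528 0.085     ]
top red [230 228   7   6  30] [233.2 230. ] [0.45775764 0.2648655  0.085     ]
top red [250 245  10  10  78] [254.67948718 249.34615385] [0.40455102 0.20413227 0.085     ]
side red [357 152   8   8  27] [360.40740741 155.14814815] [ 0.53941512 -0.23113018  0.073     ]
side red [307 242   7  12  65] [309.67692308 247.21538462] [0.47286401 0.18606226 0.073     ]
side red [324 256  10  17 144] [328.63888889 263.6875    ] [0.40530018 0.20868454 0.073     ]
side red [234 274   6   6  25] [236.64 276.24] [0.57240339 0.35398575 0.073     ]
side red [292 274   7  12  70] [294.58571429 279.62857143] [0.44979065 0.29239095 0.073     ]
side red [  0 358  15   3  16] [  6.625 359.25 ] [0.83648771 0.76069288 0.073     ]
blk [0.42326776 0.22910335]
blk [0.43172674 0.17642661]
blk [0.38043453 0.16722493]
blk [0.3741078 0.2206789]
[ 0.65892108 -0.11286844 -0.24422842  1.06802344] [-13.99325787  61.19323526] [ 0.1 -0.7 -1.2 -0.2 -0.3 -0.1  0.6 -0.4  1.1 -1.1]
lid_hole [ 0.56179718 -0.08866487  0.22832113] tab end [ 0.55244602 -0.08633454  0.24584613]
[323.9581369  222.56816797]
[377.69578555 235.77601832]
[(325.9259259259259, 224.44444444444446), (377.77777777777777, 237.4074074074074)]
```

```bash
cat >> h.py <<'E'
P=[.6582,-.1125,np.radians(-14)]
def W(b,p=P):
    cy,sy=np.cos(p[2]),np.sin(p[2]); return np.array([p[0]+cy*b[0]-sy*b[1],p[1]+sy*b[0]+cy*b[1],b[2]])
def rel(targets,yaw):
    o=bot.get_obs(); R0=R.from_euler('xyz',o["tcp_rot"],degrees=True)
    tv=(R0.inv()*R.from_euler('xyz',[-90,0,yaw],degrees=True)).as_rotvec()
    print("t",round(o["time"],2),"turn",np.round(tv,3))
    for t in targets: print(np.round(R0.inv().apply(np.array(t)-o["ee_pos"])*1000,1))
E
python3 - <<'E'
from h import *
t=[[.38,0,.34],W((-.14,0,.34)),W((-.065,0,.34)),W((-.065,0,.230))]
rel(t,-14)
E
```

```text
t 0.9 turn [-0.    1.58  0.  ]
[-461.6 -108.7 -369.6]
[-505.  -108.7 -526.3]
[-505.7 -108.7 -601.3]
[-505.7    1.3 -601.3]
```

```bash
python3 -m inch '[[[-200,-100,-150],[0,0.5,0],0],[[-460,-109,-370],[0,1.58,0],0],[[-460,-109,-370],[0,1.58,0],0],[[-460,-109,-370],[0,1.58,0],0],[[-460,-109,-370],[0,1.58,0],0],[[-460,-109,-370],[0,1.58,0],0],[[-460,-109,-370],[0,1.58,0],0],[[-460,-109,-370],[0,1.58,0],0],[[-460,-109,-370],[0,1.58,0],0],[[-460,-109,-370],[0,1.58,0],0],[[-460,-109,-370],[0,1.58,0],0],[[-460,-109,-370],[0,1.58,0],0],[[-460,-109,-370],[0,1.58,0],0],[[-460,-109,-370],[0,1.58,0],0],[[-505,-109,-526],[0,1.58,0],0],[[-505,-109,-526],[0,1.58,0],0],[[-506,-109,-601],[0,1.58,0],0],[[-506,-109,-601],[0,1.58,0],0],[[-506,-109,-601],[0,1.58,0],0],[[-506,-109,-601],[0,1.58,0],0]]' 20
python3 - <<'E'
from h import *
rel([W((-.065,0,.34)),W((-.065,0,.230))],-14)
c=bot.camera("side"); save(c,"s1"); c=bot.camera("top");save(c,"t1")
a=cv2.imread("pics/s1.png")[60:280,200:440];b=cv2.imread("pics/t1.png")[100:280,220:460]
cv2.imwrite("pics/c1.png",np.vstack([cv2.resize(a,(640,587//2*1)),cv2.resize(b,(640,300))]) if 0 else np.hstack([cv2.resize(a,(400,367)),cv2.resize(b,(400,367))]))
E
```

```text
time: 2.9
ee_pos: [0.5983, -0.096, 0.3354]
tcp_rot: [-90.0, 0.4, -13.9]
wrist_force: [-0.2, 0.2, -1.4]
opening: -0.0
t 2.9 turn [ 0.     0.002 -0.006]
[-2.9 -4.5 -1.5]
[ -2.3 105.5  -1.5]
```

View pics/c1.png

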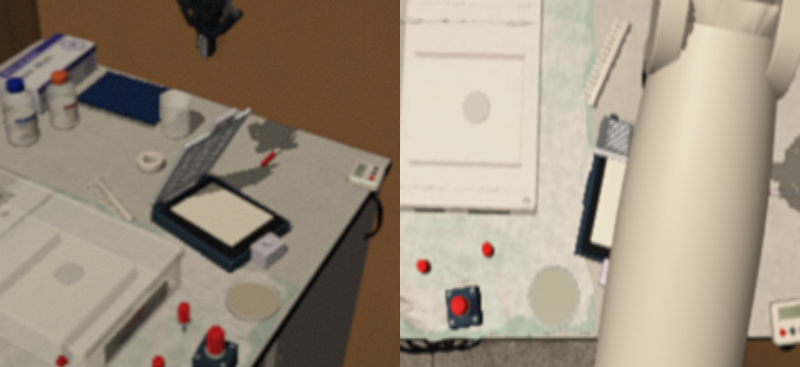

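```bash
python3 - <<'E'
from h import *
r=.215;t=[];th=[61,55,50,45,40,35,30,25,20,15,10,6,3,1]
for d in th:
    a=np.radians(d); t.append(W((-r*np.cos(a)+.004*np.sin(a)+.0145,0,.038+r*np.sin(a)+.004*np.cos(a))))
rel(t,-14)
c=bot.camera("side"); q=at_z(c,360.8,205.8,.034); print(q, proj(c,W((-.215,0,.034))))
for t in ("base_hole","lid_hole"): print(bot.search_frame(c,t))
E
```

```text
t 3.0 turn [-0.     0.003 -0.003]
[-20.6 111.   -1.6]
[-39.9 122.6  -1.6]
[-55.  133.8  -1.5]
[-69.  146.3  -1.5]
[-81.9 159.9  -1.4]
[-93.5 174.6  -1.4]
[-103.9  190.3   -1.4]
[-112.8  206.8   -1.4]
[-120.3  224.    -1.3]
[-126.2  241.8   -1.3]
[-130.5  260.    -1.3]
[-132.9  274.8   -1.3]
[-133.9  286.1   -1.3]
[-134.3  293.5   -1.3]
[ 0.44898788 -0.05924248  0.034     ] [360.80738234 205.48029334]
[{'box': [289.4, 128.6, 372.4, 223.5], 'confidence': 0.79}]
[{'box': [289.8, 123.8, 351.1, 182.8], 'confidence': 0.88}]
```

```bash
python3 -m inch '[[[-2,50,-1.5],[0,0,0],0],[[-2,90,-1.5],[0,0,0],0],[[-2,106,-1.5],[0,0,0],0],[[-20,111,-1.5],[0,0,0],0],[[-40,123,-1.5],[0,0,0],0],[[-55,134,-1.5],[0,0,0],0],[[-69,146,-1.5],[0,0,0],0],[[-82,160,-1.5],[0,0,0],0],[[-93,175,-1.5],[0,0,0],0],[[-104,190,-1.5],[0,0,0],0],[[-113,207,-1.5],[0,0,0],0],[[-120,224,-1.5],[0,0,0],0],[[-126,242,-1.5],[0,0,0],0],[[-130,260,-1.5],[0,0,0],0],[[-133,275,-1.5],[0,0,0],0],[[-134,284,-1.5],[0,0,0],0],[[-134,289,-1.5],[0,0,0],0],[[-134,289,-1.5],[0,0,0],0]]'
```

```text
time: 4.95
ee_pos: [0.4637, -0.0646, 0.0527]
tcp_rot: [-90.0, -0.1, -13.9]
wrist_force: [0.1, 0.4, -0.6]
opening: 0.0002
```

```bash
python3 -m inch '[[[0,4,0],[0,0,0],0],[[0,6,0],[0,0,0],0],[[0,8,0],[0,0,0],0],[[0,8,0],[0,0,0],0]]'; python3 -m inch '[[[0,-40,0],[0,0,0],45],[[0,-80,0],[0,0,0],45],[[0,-110,0],[0,0,0],45]]'; python3 - <<'E'
from h import *
K=np.array([.4045,.2055,.071])
rel([[*K[:2],.17],[*K[:2],.053]],27)
E
```

```text
time: 5.35
ee_pos: [0.4641, -0.0646, 0.045]
tcp_rot: [-90.0, -0.2, -13.9]
wrist_force: [1.4, 0.9, 2.2]
opening: 0.0004
time: 5.65
ee_pos: [0.4639, -0.0647, 0.157]
tcp_rot: [-90.0, -0.2, -13.9]
wrist_force: [0.4, 0.2, -0.4]
opening: 0.0429
t 5.65 turn [ 0.001 -0.713  0.004]
[-122.4  -13.4  248.1]
[-122.8  103.6  248. ]
```

```bash
python3 -m inch '[[[-25,-14,50],[0,-0.15,0],45],[[-50,-14,100],[0,-0.3,0],45],[[-73,-14,149],[0,-0.45,0],45],[[-98,-14,199],[0,-0.6,0],45],[[-122,-14,248],[0,-0.713,0],45],[[-122,-14,248],[0,-0.713,0],45]]'; python3 - <<'E'
from h import *
s=bot.camera("side"); t=bot.camera("top"); save(s,"s2"); save(t,"t2")
for c,n in((s,"s"),(t,"t")):
    im=cv2.cvtColor(c["frame"],cv2.COLOR_RGB2HSV)
    m=(((im[:,:,0]<8)|(im[:,:,0]>172))&(im[:,:,1]>150)&(im[:,:,2]>70)).astype('uint8')
    k,l,st,ce=cv2.connectedComponentsWithStats(m)
    for i in range(1,k):
        if st[i,4]>25: print(n,st[i],np.round(ce[i],1),at_z(c,*ce[i],.073))
    for x in("lid_hole","lid"): print(x,[(d["box"],d["confidence"]) for d in bot.search_frame(c,x)])
K=[.4045,.2055]
for z in(.050,.092): print(z,proj(s,[*K,z]),proj(t,[*K,z]))
rel([[*K,.053]],27)
a=s["frame"][130:310,230:430,::-1];b=t["frame"][150:310,220:420,::-1]
cv2.imwrite("pics/c2.png",np.hstack([cv2.resize(a,(400,360),interpolation=2),cv2.resize(b,(400,360),interpolation=2)]))
E
```

```text
time: 6.25
ee_pos: [0.4038, 0.208, 0.1705]
tcp_rot: [-90.1, -0.2, 27.3]
wrist_force: [0.8, -0.4, -0.7]
opening: 0.0448
s [357 152   8   7  27] [360.4 155. ] [ 0.53978021 -0.23159921  0.073     ]
s [307 242   7  12  65] [309.7 247.2] [0.47286401 0.18606226 0.073     ]
s [324 256  11  16 144] [328.7 263.6] [0.40531475 0.20848756 0.073     ]
s [292 274   7  12  70] [294.6 279.6] [0.44979065 0.29239095 0.073     ]
lid_hole [([290.0, 168.0, 373.0, 207.7], 0.61)]
lid [([291.4, 168.2, 378.9, 206.2], 0.88)]
t [71 68  4 10 27] [72.5 71.4] [0.9465916  0.78763097 0.073     ]
t [47 70  4  9 26] [48.4 73.3] [0.94367606 0.86755077 0.073     ]
t [427 192  15   4  42] [433.7 193.3] [ 0.56248567 -0.29897401  0.073     ]
t [ 39 204  15   4  40] [ 44.9 205.4] [0.52863445 0.82746761 0.073     ]
t [269 219   7   7  32] [272.1 222. ] [0.48129841 0.15869711 0.073     ]
t [254 245   7  10  48] [256.8 249.4] [0.40500111 0.20009731 0.073     ]
lid_hole [([325.3, 157.1, 393.7, 242.9], 0.76)]
lid [([324.0, 160.2, 393.9, 243.6], 0.81)]
0.05 [329.3191627  269.10957971] [256.08070498 249.90691586]
0.092 [329.78210157 257.75055181] [253.78892559 249.25162412]
t 6.55 turn [ 0.002 -0.001  0.003]
[ -0.4 117.5   1.3]
```

View pics/c2.png

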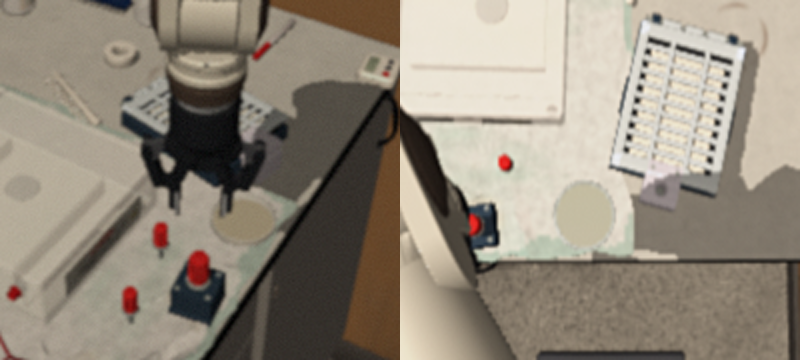

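```bash
python3 -m inch '[[[0,45,1],[0,0,0],45],[[0,85,1],[0,0,0],45],[[0,105,1],[0,0,0],45],[[0,117,1],[0,0,0],45],[[0,117,1],[0,0,0],45],[[0,117,1],[0,0,0],20],[[0,117,1],[0,0,0],20],[[0,117,1],[0,0,0],20],[[0,117,1],[0,0,0],20],[[0,117,1],[0,0,0],20]]' 100
```

```text
time: 7.55
ee_pos: [0.4059, 0.2056, 0.0553]
tcp_rot: [-90.2, -0.3, 26.9]
wrist_force: [-0.1, -0.8, 6.4]
opening: 0.023
```

```bash
python3 -m inch '[[[0,-10,0],[0,0,0],20],[[0,-40,0],[0,0,0],20],[[0,-75,0],[0,0,0],20],[[0,-110,0],[0,0,0],20],[[0,-110,0],[0,0,0],20]]'; python3 - <<'E'
from h import *
rel([[.449,-.0595,.17],[.449,-.0595,.10]],-14)
s=bot.camera("side")
cv2.imwrite("pics/c3.png",cv2.resize(s["frame"][170:310,240:400,::-1],(640,560),interpolation=2))
E
```

```text
time: 8.05
ee_pos: [0.407, 0.2066, 0.1711]
tcp_rot: [-90.2, -0.8, 26.9]
wrist_force: [1.2, -0.1, -0.5]
opening: 0.0231
t 8.05 turn [-0.002  0.715  0.014]
[ -83.2    0.7 -256.3]
[ -84.1   70.7 -256.1]
```

View pics/c3.png

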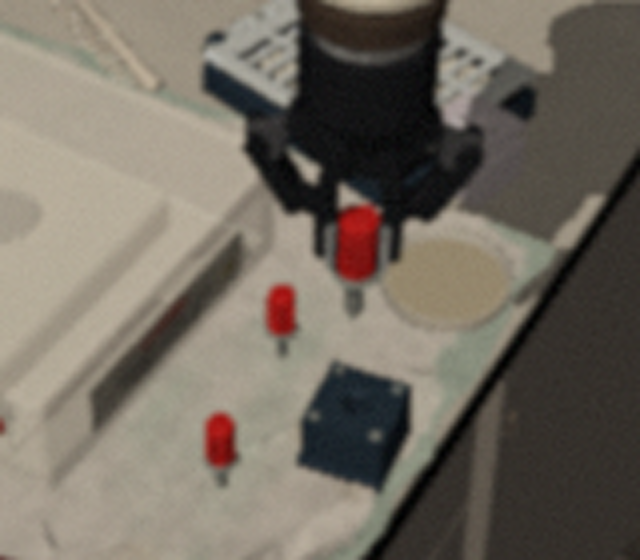

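The pin hangs upright in the jaws at crop (355,260), with its block empty below at (355,410). I'll carry it over the tab next.

```bash
python3 -m inch '[[[-14,0,-43],[0,0.12,0],20],[[-28,0,-85],[0,0.24,0],20],[[-42,0,-128],[0,0.36,0.014],20],[[-56,0,-171],[0,0.48,0.014],20],[[-70,0,-214],[0,0.6,0.014],20],[[-83,0.7,-256],[0,0.715,0.014],20],[[-84,30,-256],[0,0.715,0.014],20],[[-84,50,-256],[0,0.715,0.014],20],[[-84,60,-256],[0,0.715,0.014],20],[[-84,60,-256],[0,0.715,0.014],20]]'; python3 - <<'E'
from h import *
o=bot.get_obs(); print(o["ee_pos"],o["tcp_rot"],o["wrist_force"])
R0=R.from_euler('xyz',o["tcp_rot"],degrees=True)
s=bot.camera("side"); t=bot.camera("top")
tip=o["ee_pos"]+R0.apply([0,.0448,0]); print("tip",tip)
print("proj tip",proj(s,tip)-[300,150],"lidhole",proj(s,W((-.2148,0,.052)))-[300,150])
cv2.imwrite("pics/c4.png",cv2.resize(s["frame"][150:240,300:420,::-1],None,fx=6,fy=6,interpolation=2))
save(s,"s4")
E
```

```text
time: 9.1
ee_pos: [0.4473, -0.0596, 0.1068]
tcp_rot: [-90.0, 0.3, -14.0]
wrist_force: [0.2, -0.7, -1.0]
opening: 0.0233
[ 0.4472512  -0.059586    0.10683163] [-90.0115715    0.32280829 -14.01361553] [ 0.15333168 -0.74639312 -1.03226162]
tip [ 0.44700411 -0.05953366  0.06203235]
proj tip [62.16618358 48.70144527] lidhole [61.19933325 50.797293  ]
```

View pics/c4.png

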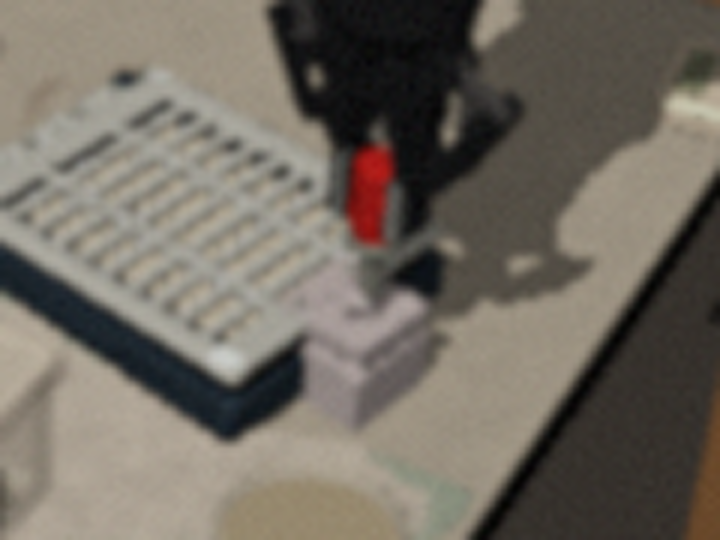

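```bash
python3 - <<'E'
from h import *
s=bot.camera("side")
for p in((60,52.2),(61.2,50.8),(58.5,52)): print(p,at_z(s,300+p[0],150+p[1],.0517))
T=np.array([.4470,-.0595])
for z in(.062,.060,.058,.0517): print(z,(proj(s,[*T,z])-[300,150])*6)
a=cv2.resize(s["frame"][185:220,345:380,::-1],None,fx=16,fy=16,interpolation=2)
a=cv2.convertScaleAbs(a,alpha=1.4)
cv2.imwrite("pics/c5.png",a)
E
```

```text
(60, 52.2) [ 0.45015004 -0.05365779  0.0517    ]
(61.2, 50.8) [ 0.44990638 -0.06083948  0.0517    ]
(58.5, 52) [ 0.4542145  -0.05220294  0.0517    ]
0.062 [372.96830244 292.30284203]
0.06 [372.66211411 295.45897313]
0.058 [372.35652439 298.60887157]
0.0517 [371.39781012 308.4905174 ]
```

View pics/c5.png

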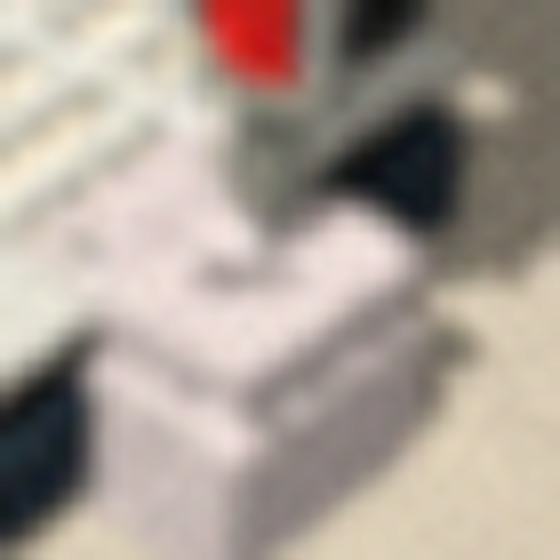

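```bash
python3 - <<'E'
from h import *
s=bot.camera("side")
a=cv2.resize(s["frame"][185:220,345:380,::-1],None,fx=16,fy=16,interpolation=2)
a=cv2.convertScaleAbs(a,alpha=1.4)
def ln(pts,col):
    q=np.array([(proj(s,p)-[344.5,184.5])*16 for p in pts]).astype(np.int32); cv2.polylines(a,[q],True,col,1); print(q.min(0),q.max(0))
th=.045
def L(r,y,o=.004): return W((-r*np.cos(th)+o*np.sin(th),y,.038+r*np.sin(th)+o*np.cos(th)))
A=np.linspace(0,2*np.pi,40)
ln([L(.215+.008*np.cos(t),.008*np.sin(t)) for t in A],(0,160,0))
ln([L(.235,.025),L(.235,-.025),L(.2,-.025),L(.2,.025)],(0,0,255))
ln([W((-.235,.025,.034)),W((-.235,-.025,.034)),W((-.235,-.025,0)),W((-.235,.025,0))],(255,0,0))
o=bot.get_obs()["ee_pos"]
ln([[o[0]+.0035*np.cos(t),o[1]+.0035*np.sin(t),.062] for t in A],(0,255,255))
ln([[o[0]+.015*np.cos(t),o[1]+.015*np.sin(t),.062+.0355] for t in A],(255,255,0))
cv2.imwrite("pics/c6.png",a)
E
```

```text
[221 233] [310 290]
[110 161] [441 377]
[241 322] [434 593]
[254 210] [293 236]
[202  16] [374 127]
```

View pics/c6.png

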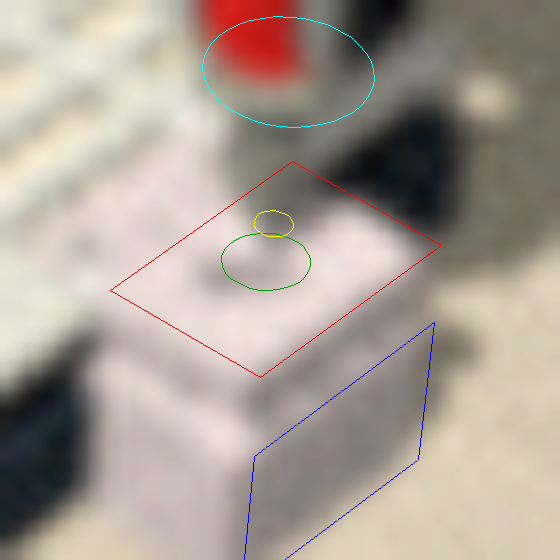

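```bash
python3 - <<'E'
from h import *
s=bot.camera("side")
g=lambda u,v,z: at_z(s,344.5+u/16,184.5+v/16,z)
print("hole",g(248,267,.0517),"model",g(266,262,.0517))
print("tip",g(275,224,.062),g(270,228,.062))
rel([[.4490,-.0590,.09]],-14)
E
```

```text
hole [ 0.45210674 -0.0575574   0.0517    ] model [ 0.44994583 -0.06043757  0.0517    ]
tip [ 0.44857695 -0.05963999  0.062     ] [ 0.44885833 -0.05821062  0.062     ]
t 9.35 turn [-0.     0.    -0.001]
[ 0.1 19.4  0.6]
```

```bash
python3 -m inch '[[[1.2,6,1.3],[0,0,0],20],[[1.2,10,1.3],[0,0,0],20],[[1.2,14,1.3],[0,0,0],20],[[1.2,17,1.3],[0,0,0],20],[[1.2,17,1.3],[0,0,0],20]]'; python3 -m inch '[[[0,3,0],[0,0,0],20],[[0,6,0],[0,0,0],20],[[0,6,0],[0,0,0],20]]'
```

```text
time: 9.85
ee_pos: [0.4499, -0.0586, 0.0918]
tcp_rot: [-90.0, 0.1, -14.0]
wrist_force: [0.1, -0.1, -1.0]
opening: 0.023
time: 10.15
ee_pos: [0.4497, -0.0586, 0.0853]
tcp_rot: [-90.0, 0.2, -14.0]
wrist_force: [-0.2, 0.1, -0.8]
opening: 0.0228
```

```bash
python3 -m inch '[[[0,3,0],[0,0,0],20],[[0,6,0],[0,0,0],20],[[0,9,0],[0,0,0],20],[[0,9,0],[0,0,0],20]]'; python3 -m inch '[[[0,3,0],[0,0,0],20],[[0,5,0],[0,0,0],20],[[0,5,0],[0,0,0],20]]'
```

```text
time: 10.55
ee_pos: [0.4494, -0.0585, 0.0758]
tcp_rot: [-90.0, 0.2, -14.0]
wrist_force: [0.3, 0.6, -0.9]
opening: 0.023
time: 10.85
ee_pos: [0.4494, -0.0589, 0.0706]
tcp_rot: [-90.1, 0.2, -14.0]
wrist_force: [0.9, -4.4, -2.9]
opening: 0.0229
```

```bash
python3 -m inch '[[[0,3,-0.7],[0,0,0],20],[[0,6,-0.7],[0,0,0],20],[[0,8,-0.7],[0,0,0],20],[[0,8,-0.7],[0,0,0],20]]'; python3 -m inch '[[[0,2,0],[0,0,0],20],[[0,4,0],[0,0,0],20],[[0,4,0],[0,0,0],20]]'
```

```text
time: 11.25
ee_pos: [0.449, -0.0595, 0.0621]
tcp_rot: [-90.0, 0.2, -14.0]
wrist_force: [-0.5, -0.7, -1.4]
opening: 0.0231
time: 11.55
ee_pos: [0.449, -0.0594, 0.058]
tcp_rot: [-90.0, 0.2, -14.0]
wrist_force: [0.7, 0.3, -1.1]
opening: 0.0228
```

```bash
for i in 1 2 3; do python3 -m inch '[[[0,1,0],[0,0,0],20],[[0,2,0],[0,0,0],20],[[0,2,0],[0,0,0],20]]' | grep -E 'ee_pos|wrist|open'; done
```

```text
ee_pos: [0.4489, -0.0594, 0.0561]
wrist_force: [-1.6, -0.7, 2.8]
opening: 0.0232
ee_pos: [0.4491, -0.0595, 0.0551]
wrist_force: [-5.0, -0.2, 12.5]
opening: 0.0231
ee_pos: [0.4492, -0.0594, 0.055]
wrist_force: [-8.2, 0.6, 21.0]
opening: 0.0228
```

```bash
python3 -m inch '[[[-0.5,0,0],[0,0,0],20],[[-1,0,0],[0,0,0],20],[[-1,0,0],[0,0,0],20]]' | grep -E 'ee_pos|wrist|rot'; python3 -m inch '[[[-0.5,1,0],[0,0,0],20],[[-0.5,2,0],[0,0,0],20],[[-0.5,2,0],[0,0,0],20]]' | grep -E 'ee_pos|wrist|rot'; python3 - <<'E'
from h import *
print(bot.get_obs())
s=bot.camera("side")
a=cv2.resize(s["frame"][165:225,320:390,::-1],None,fx=9,fy=9,interpolation=2)
cv2.imwrite("pics/c7.png",cv2.convertScaleAbs(a,alpha=1.4))
E
```

```text
ee_pos: [0.449, -0.0594, 0.0553]
tcp_rot: [-90.0, -0.0, -14.0]
wrist_force: [3.2, -1.2, 5.1]
ee_pos: [0.4491, -0.0594, 0.055]
tcp_rot: [-90.0, -0.1, -14.0]
wrist_force: [-4.1, -0.3, 19.0]
{'time': 13.05, 'q': array([-7.51411122e+00, -8.18369942e+00, -2.22973011e+01,  7.57710552e+01,
       -2.44201354e-02,  9.64877490e+01]), 'qd': array([-0.04447889,  0.05121869,  0.01871692,  0.00788794, -0.06176775,
       -0.07273618]), 'joint_efforts': array([ 4.65791160e-01, -2.92501223e+01,  3.87607491e+01, -1.82441186e+00,
        2.97055263e-01,  1.37336602e-02]), 'ee_pos': array([ 0.44910052, -0.05936026,  0.0550263 ]), 'tcp_rot': array([-90.01123102,  -0.11736379, -14.00187327]), 'wrist_force': array([-4.09773329, -0.30522498, 18.99915692]), 'torque': array([-0.07404201,  1.01115257,  0.01727864]), 'opening': 0.02305762763763107}
```

View pics/c7.png

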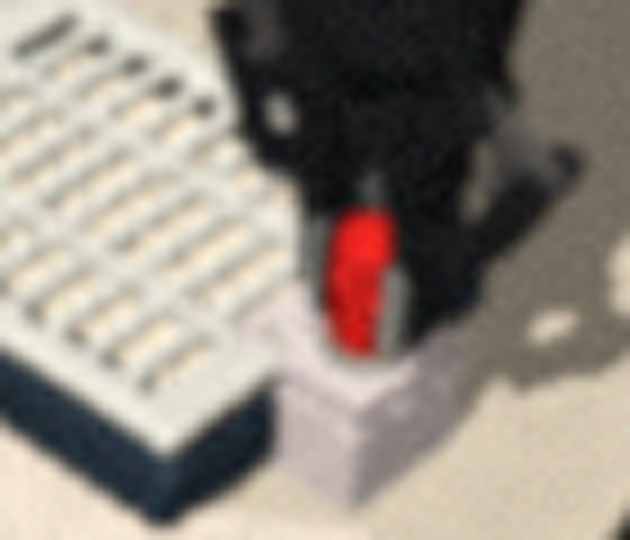

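```bash
python3 -m inch '[[[0.2,1,0],[0,0,0],20],[[0.2,2,0],[0,0,0],20],[[0.2,3,0],[0,0,0],20],[[0.2,3,0],[0,0,0],20],[[0.2,3,0],[0,0,0],20]]' 120| grep -E 'ee_pos|wrist|rot|open'; python3 - <<'E'
from h import *
s=bot.camera("side"); save(s,"s7")
A=cv2.imread("pics/s4.png",0).astype('f4');B=cv2.imread("pics/s7.png",0).astype('f4')
def ecc(u0,v0,u1,v1):
    a,b=[cv2.resize(x[v0:v1,u0:u1],None,fx=8,fy=8,interpolation=2) for x in(A,B)]
    w=np.eye(2,3,dtype='f4'); cc,w=cv2.findTransformECC(a,b,w,cv2.MOTION_TRANSLATION,(3,200,1e-5),None,5); return cc,w[:,2]/8
for z in(.0517,.0477,.0437): print(z,proj(s,W((-.235,.025,z))))
print("corner",ecc(351,204,367,213)); print("lid front edge",ecc(325,205,348,216)); print("fixed tray",ecc(300,195,320,225))
# collar/knob model now
o=bot.get_obs()["ee_pos"]
for z in(.0,-.0048): print(proj(s,[o[0],o[1],o[2]+z]))
E
```

```text
ee_pos: [0.4494, -0.0594, 0.0548]
tcp_rot: [-90.0, -0.2, -14.0]
wrist_force: [-11.6, 0.2, 31.6]
opening: 0.0227
0.0517 [360.87299916 208.41819288]
0.0477 [360.77238287 209.46208532]
0.0437 [360.67216419 210.50181198]
corner (0.8715351870951856, array([-0.15498753,  2.1146107 ], dtype=float32))
lid front edge (0.9888797758340644, array([0.05802625, 1.254453  ], dtype=float32))
fixed tray (0.9927446848148251, array([-0.1232698 ,  0.21779767], dtype=float32))
[361.22044089 200.33973899]
[361.10084835 201.59143367]
```

```bash
python3 -m inch '[[[-0.4,2.5,0.3],[0,0,0],20],[[-1,2.5,0.3],[0,0,0],20],[[-1,2.5,-0.4],[0,0,0],20],[[-0.6,2.5,0],[0,0,0],20],[[-0.6,2.8,0],[0,0,0],20],[[-0.6,2.8,0],[0,0,0],20],[[-0.6,2.8,0],[0,0,0],20]]' | grep -E 'time|ee_pos|wrist|rot|open'
```

```text
time: 14.35
ee_pos: [0.4492, -0.0594, 0.0549]
tcp_rot: [-90.0, -0.3, -14.0]
wrist_force: [-9.5, -1.0, 31.0]
opening: 0.0227
```

```bash
python3 - <<'E'
from h import *
s=bot.camera("side"); save(s,"s9")
for _ in range(4): bot.camera("side")
o=bot.get_obs(); print(o["time"],o["ee_pos"],o["wrist_force"],o["opening"])
E
```

```text
14.6 [ 0.44921214 -0.05935497  0.05485248] [-9.27592488  0.87035054 30.37870897] 0.02264813727716635
```

View pics/s9.png

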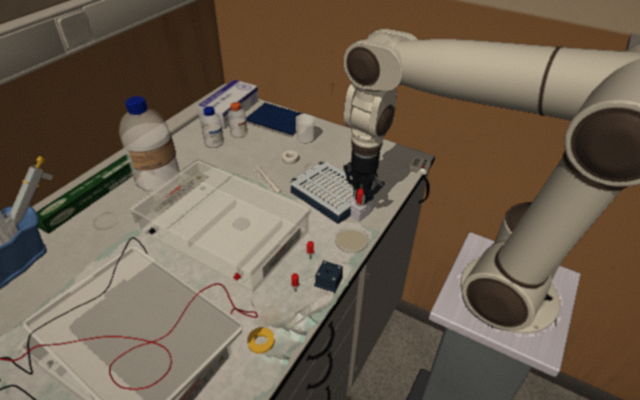

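The picture shows the lid down with the pin in the tab at (361,200). The dish, tape, timer and look-alike pins are where they were, and the force is steady at about 30 N.

```bash
python3 -c "
from workcell import bot
print(bot.job_done())"
```

```text
the job is handed in; nothing more can be done
None
```

I folded the lid down onto the foam, took the large red-knobbed pin from its block, and pushed it through the tab hole into the base hole. I handed the job in at about 14.6 s, still gripping the knob and pressing down.

**What the last checks showed:**
- **On the stop:** the tool stays at z = 0.0549 m. Raising the push from 12 to 31 N, with small sideways wiggles, moved it only about 0.2 mm. That puts the pin's tip about 10 mm above the worktop by the tool reading, or 11–12 mm by the camera. Both are within the stop's 8 to 12 mm range.
- **Final push:** it held steady at about 30 N.
- **Grip:** set to 120 N and holding, with the fingers reading 22.6 mm open on the 25 mm knob.
- **Other things:** in the last picture the dish, tape roll, timer and the two smaller pins look undisturbed. The marker is out of sight behind the arm there, but nothing went near it.

**What did not quite agree:**
- **Sideways force:** about 9 N remained at the wrist, so the pin leans slightly on the wall of the hole.
- **Foam resistance:** I felt the foam about 4 mm later than I calculated. The lid may have rested slightly lower than 0.045 rad, or the pin may sit slightly higher in the grip than I assumed.

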